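Find the proud pad on a microscope stage with a touch gauge

TASK

One of the four round pads on the microscope stage stands a few millimetres higher than the others and would make a culture flask rock. Pick up the steel touch gauge and touch its foot down upright on the middle of each pad, one after another: first the pad inside the L-shaped corner stop (far left as seen from the robot), then near left, near right and far right, which is anticlockwise seen from above. Then leave the gauge standing by itself in the middle of the highest pad to mark it for the fitter, without disturbing the jar and the dish nearby.

Things in the scene. Friction and masses are not known exactly. Their poses are not given: they have to be found in the camera images.
- stage: fixed dark stage plate, 240 (x) by 190 mm (y), top face 34 mm above the bench, flat black light port in its centre. Four rigid aluminium pads, discs 36 mm across, stand on it at x +-75, y +-55: three 9 mm high, one (any of them) 13 mm. Aluminium L-shaped corner stop, 10 mm high, legs 50 mm, at the +x +y corner. Origin: under its centre, on the bench; x away from the robot (yaw within 0.4), z up
- station1 (a point): on the stage's top face at the centre of the base of pad 1, the far left pad, inside the corner stop (stage x = +75, y = +55 mm). Frame as the stage's. The pad's top is 9 or 13 mm above this point
- station2 (a point): on the stage's top face at the centre of the base of pad 2, the near left pad (stage x = -75, y = +55 mm). Frame as the stage's. The pad's top is 9 or 13 mm above this point
- station3 (a point): on the stage's top face at the centre of the base of pad 3, the near right pad (stage x = -75, y = -55 mm). Frame as the stage's. The pad's top is 9 or 13 mm above this point
- station4 (a point): on the stage's top face at the centre of the base of pad 4, the far right pad (stage x = +75, y = -55 mm). Frame as the stage's. The pad's top is 9 or 13 mm above this point
- gauge: loose upright steel plunger, 0.2 to 0.31 kg, 78 mm tall: foot 30 mm across and 20 mm high, then a round grip 22 mm across up to 72 mm above the foot's underside, then a cap 26 mm across and 6 mm thick. Starts standing on the bench left or right of the stage. Origin: centre of the foot's flat underside; z up along its axis
- gauge_foot (a point): centre of the flat underside of the gauge's foot, the body's origin; z along the gauge's axis
- pin (a joint): sprung brass pin, 10 mm across, in the middle of the gauge's foot: 0 = fully out, standing 4 mm below the foot; 0.004 m = pushed in flush with the foot (takes 0.6 N; the gauge's own weight does it). After that the rigid foot itself touches
- jar: bystander: glass jar, 56 mm across, 75 mm tall, standing on the bench on the other side of the stage from the gauge; origin under its centre
- dish: bystander: clear lidded dish, 92 mm across, 16 mm high, on the bench to the left of the stage's far side; origin under its centre
There are look-alikes about, which are no part of the job. Of the things like the gauge, leave any that is green or purple; of the rest the smaller one is meant.

How it is judged:
By the outcome, as a careful person would: the job done as asked, in the order asked, and still so for the second after the job is handed in, with the robot touching nothing.
It also fails if it takes over 64 s, if anything falls off the work surface, if the arm or the gripper's body presses on something with over 40 N, if the wrist force passes 120 N, or if a joint passes its speed limit or range.

ROBOT

A 7-joint arm with a two-finger parallel gripper is mounted at the origin on the work surface. World frame = base frame: x ahead of the robot, y to its left, z up, the work surface at z = 0. Lengths are in m, angles in degrees, forces in N, time in s.
With the tool pointing down it reaches from about 0.4 to 0.925 m from the base axis. Payload 5.6 kg.
Tool frame: the origin (TCP) lies on the centre line of the jaws, within the pads' length; the fingertips stand 25 mm ahead of it and the grasp point (between the pads) lies 6 mm ahead of it (r.nose_length is the distance from the TCP to the fingertips, in m); z points along the fingers, y is the line along which they close (so a half turn about z gives the same grasp; the last joint's range is limited). The gripper opens to 85 mm and grips with 20 to 120 N. Pads are 22 mm wide; open, the fingers measure 114 mm over their backs; the gripper's body (76 mm by 85 mm) begins 54 mm behind the grasp point. The pads swing forward as they close: fully open they stand 13 mm farther back than shut.
Start: joints at [69.729, 26.786, -0.665, 91.828, 0.344, 61.387, -3.226], TCP at [0.199, -0.619, 0.256] pointing down, gripper open.
Joint ranges: [-144.91, 144.91], [-17.63, 115.5], [-89.93, 88.59], [15.96, 139.68], [-74.01, 254.01], [8.47, 105.57], [-167.45, 167.45]. Speed limits (degrees/s): [147.25, 147.25, 180, 180, 180, 180, 180].

INTERFACE

Orientations are given as a 3x3 rotation matrix whose columns are the frame's x, y, z axes.
In Python, from cell import r gives the robot as it stands.
- The arm moves only by the tool carry_out, never from a script. Its argument "targets" is text: rows parted by semicolons, each of 7 numbers parted by spaces: the shift along the world's x, y, z in m, then the turn, a rotation vector about the world's x, y, z in rad, then the closure in counts, from 0 (fully open) to 255 (shut). A call has 1 to 10 rows; each row is the pose to reach, as a shift and turn from the pose commanded when the call began; what a row does not reach only later rows make up. A row lasts 1/10 s, in which the tool goes at most 50 mm and 8.59 degrees, less where a joint would pass 70% of its speed; a pose out of reach is approached as far as the arm can. A call with a gripper value outside its range is refused whole. The fingers move at their own pace and stop on an object; "grip_force" is the grip in N (left out, the last holds). Time passes only in rows, so rows that repeat a pose let the fingers close. It gives the time, the measured TCP pose, the force, the opening and the grip force at its end, in the units of the state.
- r.get_state(): the state, without advancing time (a new reading comes with each control period).
- r.camera(name): name is "scene" or "top" or "wrist"; returns the picture (400x640x3 uint8, red, green, blue); there is no depth.
- r.camera_model(name): a dict with "vertical_fov" (degrees; the focal length in pixels is half the picture's height over the tangent of half this angle, whatever the lens; pixels are square), "cx", "cy" (the principal point, pixels), "R" (3x3) and "t" (3): a world point X has camera coordinates R X + t; the wrist camera has in their place "T_tool_cam" (4x4, takes a point from camera to tool coordinates, whose origin is the TCP and whose axes are the flange's). Camera axes: x right, y down, z forward; pixel columns grow to the right and rows downward; lengths in m; the calibration is good to about 2 mm. A picture is of the moment at which its call begins: read the wrist's pose just before it. camera_model takes no time and is no camera call.
- r.sign_off(): hands the job in; it is judged then, once.
The state is a dict: "time": time; "qpos": joint angles; "joint_vel": joint speeds; "tau": joint torques, N m; "tcp_pos": TCP position; "orientation": TCP orientation; "contact_force": force on the tool from outside, world axes, zero at the start; "wrist_torque": the same for the moment, N m; "opening": opening from 0.0 (shut) to 1.0 (fully open); "grasp_force": force on a finger pad.
Only numpy, scipy, OpenCV 4.12 (cv2) and the standard library are available. Lean on these libraries where they do the work, as an engineer would, in place of code of your own. Each camera call takes 0.05 s, during which the arm holds its last target. There are 200 camera calls.

## Working session

There is one attempt and no reset: what is moved stays moved. The work goes in short steps, Python scripts to look and compute and a tool call to move; the robot and the scene stay as the last step left them, time stands still between calls to the robot, and variables do not carry over. Pictures are saved under pics/ and viewed, at most 13 in all, crops included, and the job is handed in when it is done.

Besides the shell and the picture viewer there is one more tool, called after "Call:" in YAML: its name, and indented under it one key for each argument. carry_out: Moves the arm, as the interface text tells. Its arguments: {"type":"object","properties":{"targets":{"type":"string"},"grip_force":{"type":"number"}},"required":["targets"]}

```bash
mkdir -p pics; ls; python3 - <<'E'
from cell import r
import cv2,json
for n in("scene","top"):
    cv2.imwrite(f"pics/{n}0.png",r.camera(n)[:,:,::-1])
    m=r.camera_model(n);print(n,{k:(v.tolist() if hasattr(v,'tolist') else v) for k,v in m.items()})
m=r.camera_model("wrist");print(m)
s=r.get_state();print(s)
E
```

```text
pics
scene {'vertical_fov': 56.68445828207928, 'cx': 319.8296694050987, 'cy': 197.0055232741346, 'R': [[0.16354508594134884, 0.9865357424744459, 0.00048340958887044245], [0.6232044542435078, -0.10293317895295676, -0.7752554217041572], [-0.7647674241725312, 0.12709047757811112, -0.6316476845785782]], 't': [-0.1610324223347306, -0.27767146423394024, 1.2713016278290765]}
top {'vertical_fov': 48.30007655814671, 'cx': 321.8657666409772, 'cy': 204.34217599117895, 'R': [[0.017231379930196734, -0.9996432598151247, -0.020406681550229046], [-0.9827679656447115, -0.01317670238813191, -0.18437326329142717], [0.18403859716987778, 0.023232038661422864, -0.9826444255840348]], 't': [0.06742601737619071, 0.5338492359910695, 0.9325440864543187]}
{'vertical_fov': 66.00563167920367, 'cx': 316.8724589277422, 'cy': 202.72789916567152, 'T_tool_cam': array([[ 7.70557609e-04, -9.66440893e-01, -2.56887928e-01,
         6.46556527e-02],
       [ 9.99999669e-01,  6.77602048e-04,  4.50371596e-04,
         1.13091540e-03],
       [-2.61189741e-04, -2.56888190e-01,  9.66441095e-01,
        -1.17413926e-01],
      
[... 207 characters left out ...]
), 'joint_vel': array([-0.02522797, -0.13010264,  0.00862842, -0.02346312,  0.01805   ,
       -0.01018837,  0.03946402]), 'tau': array([ 9.25433160e-04, -5.33524024e+01,  2.15202378e-02, -2.51964551e+01,
        1.14830388e-02,  4.34821399e-03, -2.45265517e-05]), 'tcp_pos': array([ 0.19855382, -0.61843502,  0.25542756]), 'orientation': array([[ 9.52113081e-01,  3.05745502e-01, -6.07607257e-04],
       [ 3.05746082e-01, -9.52111904e-01,  1.50197341e-03],
       [-1.19288489e-04, -1.61582207e-03, -9.99998687e-01]]), 'contact_force': array([ 0.96283737, -0.23650833, -0.47251833]), 'wrist_torque': array([-0.05545248,  0.04282997,  0.04722424]), 'grasp_force': 0.0, 'opening': 1.0005361056303785}
```

View pics/top0.png

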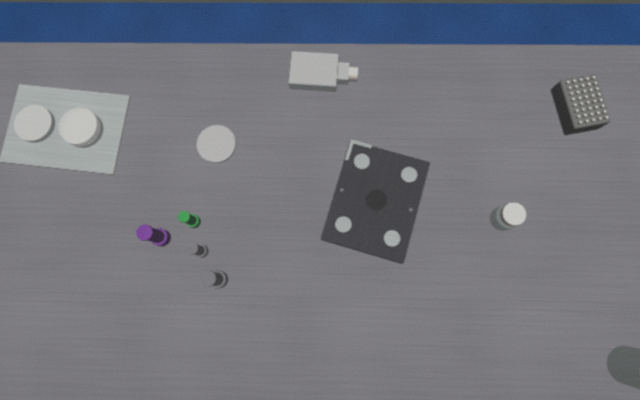

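View pics/scene0.png

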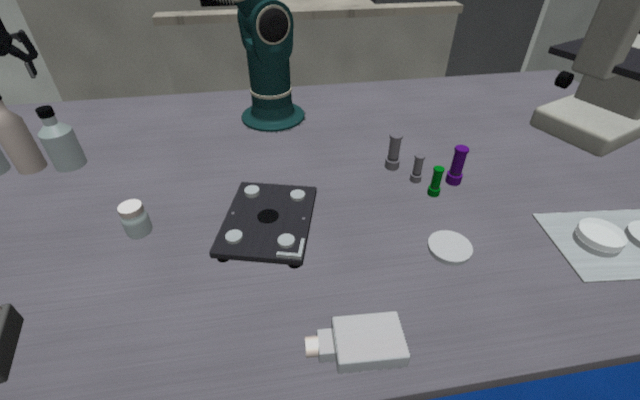

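The top view shows the stage centred at about (376,200). The pads are at (362,161), (343,224), (392,238) and (409,174), with the corner stop by (362,161). The gauge is the smaller grey one at about (200,250), with the green one at (188,218) and the larger grey one at (217,279).

```bash
cat > h.py <<'E'
import numpy as np,cv2
from cell import r
def ray(m,p,s=None):
    f=200/np.tan(np.radians(m["vertical_fov"]/2))
    d=np.array([(p[0]-m["cx"])/f,(p[1]-m["cy"])/f,1.])
    if "R" in m:
        R=np.array(m["R"]);return -R.T@np.array(m["t"]),R.T@d
    T=m["T_tool_cam"];O=s["orientation"]
    return s["tcp_pos"]+O@T[:3,3],O@T[:3,:3]@d
def onz(m,p,z,s=None):
    o,d=ray(m,p,s);return o+d*(z-o[2])/d[2]
def proj(m,X,s=None):
    f=200/np.tan(np.radians(m["vertical_fov"]/2))
    if "R" in m: c=np.array(m["R"])@X+m["t"]
    else:
        T=m["T_tool_cam"];c=T[:3,:3].T@(s["orientation"].T@(X-s["tcp_pos"])-T[:3,3])
    return np.array([f*c[0]/c[2]+m["cx"],f*c[1]/c[2]+m["cy"]])
def blobs(mask,lo,hi):
    n,l,st,c=cv2.connectedComponentsWithStats(mask.astype(np.uint8))
    return [(c[i],st[i]) for i in range(1,n) if lo<st[i][4]<hi]
L=np.array([[75,55],[-75,55],[-75,-55],[75,-55]])/1000.
def fit(P):
    P=np.array(P)[:,:2];c=P.mean(0);z=((P-c)@[1,1j])@np.conj(L@[1,1j])
    a=np.angle(z);Rm=np.array([[np.cos(a),-np.sin(a)],[np.sin(a),np.cos(a)]])
    Q=L@Rm.T+c
    return c,a,Q,(P-Q)*1000
E
python3 - <<'E'
from h import *
np.set_printoptions(precision=4,suppress=True)
for n,seeds in(("top",[(362,161),(343,224),(392,238),(409,174)]),("scene",[(286,241),(234,236),(252,190),(298,195)])):
    im=cv2.imread(f"pics/{n}0.png");m=r.camera_model(n);g=im.max(2)
    P=[]
    for u,v in seeds:
        w=g[v-12:v+13,u-13:u+14];b=blobs(w>125,30,350)
        b=min(b,key=lambda b:np.hypot(*(b[0]-[13,12])))
        P.append(onz(m,b[0]+[u-13,v-12],.042));print(b[0]+[u-13,v-12],b[1])
    print(n,*fit(P),sep="\n")
# gauge foot & other things
mt,ms=r.camera_model("top"),r.camera_model("scene")
print("foot",onz(mt,(201.5,251.5),.01),onz(ms,(416,180),.01),"cap",onz(mt,(195.5,248.5),.078),onz(ms,(419,156),.075))
print("jar",onz(mt,(513,214),.075),"dish",onz(mt,(216,144),.016),"green",onz(mt,(193,221),.01),"big",onz(mt,(219,280),.01))
a=cv2.imread("pics/top0.png")[200:300,130:250];b=cv2.imread("pics/scene0.png")[120:210,370:478]
cv2.imwrite("pics/crop0.png",np.hstack([cv2.resize(a,(400,333),interpolation=2),cv2.resize(b,(400,333),interpolation=2)]))
E
```

```text
[361.3947 160.9474] [  5   5  16  15 190]
[342.8634 223.9707] [  5   5  17  15 205]
[391.555  237.7751] [  5   4  16  16 209]
[408.6173 174.1071] [  5   5  16  15 196]
top
[ 0.5485 -0.0446]
-0.27065149660660176
[[ 0.6355 -0.0116]
 [ 0.491   0.0285]
 [ 0.4616 -0.0775]
 [ 0.6061 -0.1176]]
[[-0.251  -0.1834]
 [-0.0128  0.3195]
 [ 0.4872 -0.23  ]
 [-0.2234  0.0939]]
[285.7088 239.1593] [  4   4  18  13 182]
[233.1299 235.0847] [  4   5  17  13 177]
[251.1765 189.2521] [  5   7  15  10 119]
[296.9918 193.5738] [  5   6  15  10 122]
scene
[ 0.5458 -0.0457]
-0.607672884990644
[[ 0.6387 -0.0433]
 [ 0.5156  0.0423]
 [ 0.4528 -0.048 ]
 [ 0.5759 -0.1336]]
[[  -4.7013   30.7005]
 [  89.0104 -161.1921]
 [   2.2636  -30.6633]
 [ -86.5727  161.1549]]
foot [0.4281 0.3471 0.01  ] [0.4436 0.3446 0.01  ] cap [0.429  0.3404 0.078 ] [0.4294 0.3468 0.075 ]
jar [ 0.5127 -0.3305  0.075 ] dish [0.6803 0.3281 0.016 ] green [0.4975 0.3714 0.01  ] big [0.3652 0.3035 0.01  ]
```

View pics/crop0.png

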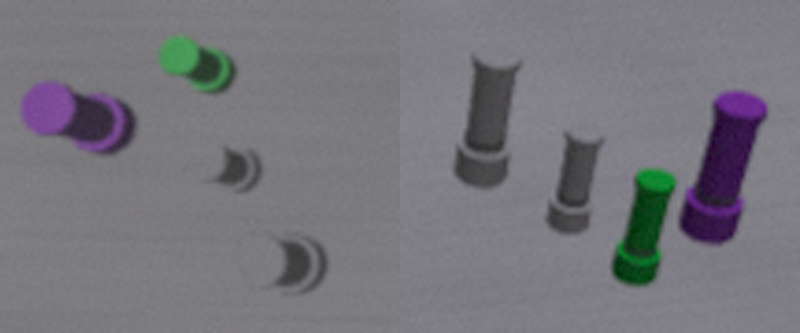

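Both views agree: the pads fit the known layout to within 0.5 mm in the top view, and the gauge stands at about (0.43, 0.347). The current yaw already closes the jaws across the line to the neighbouring gauges, so I'll keep it. First I'll go over the stage for a close look.

Call:
carry_out:
  targets: "0.25 0.41 0 0 0 0 0;0.25 0.41 0 0 0 0 0;0.25 0.41 0 0 0 0 0;0.25 0.41 0 0 0 0 0;0.25 0.41 0 0 0 0 0;0.25 0.41 0 0 0 0 0;0.25 0.41 0 0 0 0 0;0.25 0.41 0 0 0 0 0;0.25 0.41 0 0 0 0 0;0.25 0.41 0 0 0 0 0"

```text
time: 1.1
tcp_pos: [0.4502, -0.2049, 0.2563]
orientation: [[0.951, 0.31, 0.0], [0.31, -0.951, 0.001], [0.001, -0.001, -1.0]]
contact_force: [-0.5, -0.4, -0.1]
opening: 0.999
grasp_force: 0.0
```

Call:
carry_out:
  targets: "0.1 0.16 0 0 0 0 0;0.1 0.16 0 0 0 0 0;0.1 0.16 0 0 0 0 0;0.1 0.16 0 0 0 0 0;0.1 0.16 0 0 0 0 0;0.1 0.16 0 0 0 0 0"

```text
time: 1.7
tcp_pos: [0.5486, -0.0481, 0.2557]
orientation: [[0.951, 0.308, -0.001], [0.308, -0.951, 0.0], [-0.001, -0.0, -1.0]]
contact_force: [-0.6, -0.1, -0.6]
opening: 0.998
grasp_force: 0.0
```

```bash
python3 - <<'E'
from h import *
np.set_printoptions(precision=4,suppress=True)
s=r.get_state();im=r.camera("wrist")[:,:,::-1].copy();m=r.camera_model("wrist");cv2.imwrite("pics/w1.png",im)
np.savez("w1.npz",p=s["tcp_pos"],o=s["orientation"])
print(s["tcp_pos"],s["joint_vel"].max(),s["orientation"])
T=[[.6355,-.0116],[.491,.0285],[.4616,-.0775],[.6061,-.1176]]
for q in T: print(proj(m,np.array(q+[.043]),s))
im=cv2.imread("pics/scene0.png");g=im.max(2);ms=r.camera_model("scene")
S=[(285.7,239.2),(297,193.6),(251.2,189.3),(233.1,235.1)]
print(*fit([onz(ms,p,.042) for p in S]))
E
```

```text
[ 0.5486 -0.0481  0.2557] 2.0615983274565552 [[ 0.9514  0.3079 -0.0014]
 [ 0.3079 -0.9514  0.    ]
 [-0.0013 -0.0005 -1.    ]]
[307.937   90.6174]
[234.6238 209.4498]
[316.8581 259.4128]
[394.7879 151.2031]
[ 0.5459 -0.0457] -0.2756709939365616 [[ 0.633  -0.0132]
 [ 0.4887  0.0277]
 [ 0.4587 -0.0782]
 [ 0.6031 -0.119 ]] [[ 1.1369  0.5025]
 [ 0.7857 -0.1436]
 [-3.4881 -0.4274]
 [ 1.5655  0.0685]]
```

View pics/w1.png

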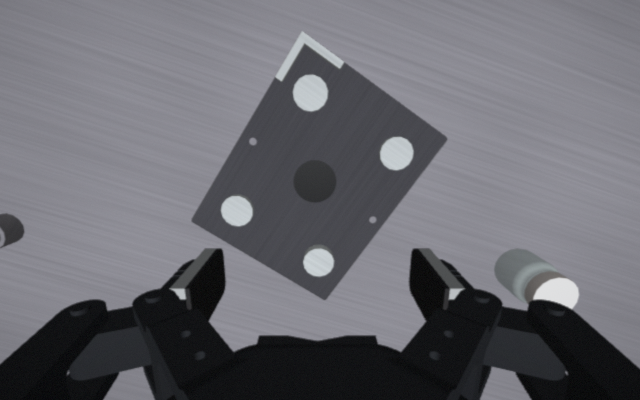

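The wrist view shows the stage with its pads at (310,92), (237,211), (318,262) and (397,153). Pad 3 at (318,262) shows a visible rim, and its scene residual also suggests it is the high one, which the touches will test. I'll measure the pads here while moving on to the gauge.

```bash
python3 - <<'E'
from h import *
np.set_printoptions(precision=4,suppress=True)
m=r.camera_model("wrist");z=np.load("w1.npz");s={"tcp_pos":z["p"],"orientation":z["o"]}
im=cv2.imread("pics/w1.png");P=[];Q=[]
for i,(u,v) in enumerate([(310,92),(237,211),(318,262),(397,153)]):
    w=im.max(2)[v-24:v+25,u-24:u+25];b=[b for b in blobs(w>150,300,2000)];b=min(b,key=lambda b:np.hypot(*(b[0]-24)))
    c=b[0]+[u-24,v-24];P.append(onz(m,c,.043,s));Q.append(onz(m,c,.047 if i==2 else .043,s));print(c,b[1])
print(*fit(P));print(*fit(Q))
E
```

```text
[309.9427  92.4482] [  7   7  35  36 995]
[236.4037 210.5227] [  8   9  32  30 748]
[318.1416 262.0194] [  9  10  31  29 671]
[396.1884 152.9699] [  7   8  33  33 865]
[ 0.5471 -0.0469] -0.27350814808038193 [[ 0.6342 -0.0142]
 [ 0.4898  0.0264]
 [ 0.4601 -0.0795]
 [ 0.6045 -0.1201]] [[ 0.2428  0.0969]
 [ 0.6081 -0.0554]
 [-1.173  -0.4015]
 [ 0.3221  0.3601]]
[ 0.5476 -0.0467] -0.27331671640500077 [[ 0.6347 -0.014 ]
 [ 0.4902  0.0265]
 [ 0.4605 -0.0794]
 [ 0.605  -0.1199]] [[-0.2107 -0.0735]
 [ 0.1624 -0.1981]
 [ 0.1998  0.0761]
 [-0.1516  0.1955]]
```

Call:
carry_out:
  targets: "-0.12 0.39 0 0 0 0 0;-0.12 0.39 0 0 0 0 0;-0.12 0.39 0 0 0 0 0;-0.12 0.39 0 0 0 0 0;-0.12 0.39 0 0 0 0 0;-0.12 0.39 0 0 0 0 0;-0.12 0.39 0 0 0 0 0;-0.12 0.39 0 0 0 0 0;-0.12 0.39 0 0 0 0 0;-0.12 0.39 0 0 0 0 0"

```text
time: 2.75
tcp_pos: [0.4283, 0.3412, 0.2561]
orientation: [[0.952, 0.307, -0.0], [0.307, -0.952, -0.001], [-0.0, 0.0, -1.0]]
contact_force: [0.5, -1.2, -0.4]
opening: 0.994
grasp_force: 0.0
```

```bash
python3 - <<'E'
from h import *
np.set_printoptions(precision=4,suppress=True)
s=r.get_state();im=r.camera("wrist")[:,:,::-1].copy();m=r.camera_model("wrist");cv2.imwrite("pics/w2.png",im)
np.savez("w2.npz",p=s["tcp_pos"],o=s["orientation"])
print(s["tcp_pos"],s["orientation"],s["qpos"])
for q in ([.43,.347,0],[.43,.347,.078]): print(proj(m,np.array(q),s))
E
```

```text
[0.4283 0.3412 0.2561] [[ 0.9516  0.3073 -0.0003]
 [ 0.3073 -0.9516 -0.0005]
 [-0.0005  0.0004 -1.    ]] [ -17.1938   20.3048  -30.5529  104.7328   11.988    58.1971 -124.6603]
[311.6692 172.6307]
[310.4198 185.6157]
```

View pics/w2.png

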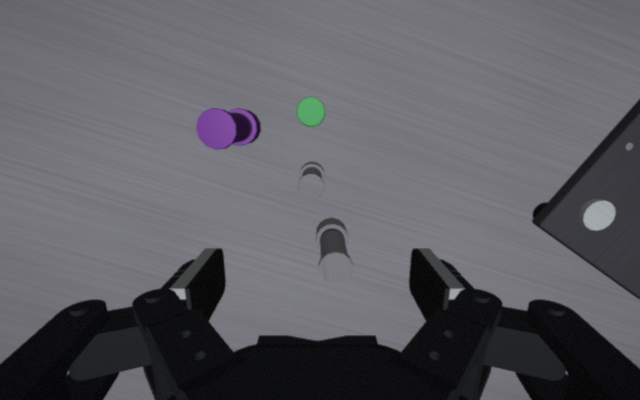

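The wrist view shows the gauge's cap at about (311,182), the green one at (311,111) and the big grey one at (335,260). I'll enlarge it to place the cap.

```bash
python3 - <<'E'
import cv2
im=cv2.imread("pics/w2.png")[150:210,280:345]
c=cv2.createCLAHE(4,(2,2)).apply(im.max(2));cv2.imwrite("pics/w2c.png",cv2.resize(c,(650,600),interpolation=cv2.INTER_CUBIC))
E
```

```text
(no output)
```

View pics/w2c.png

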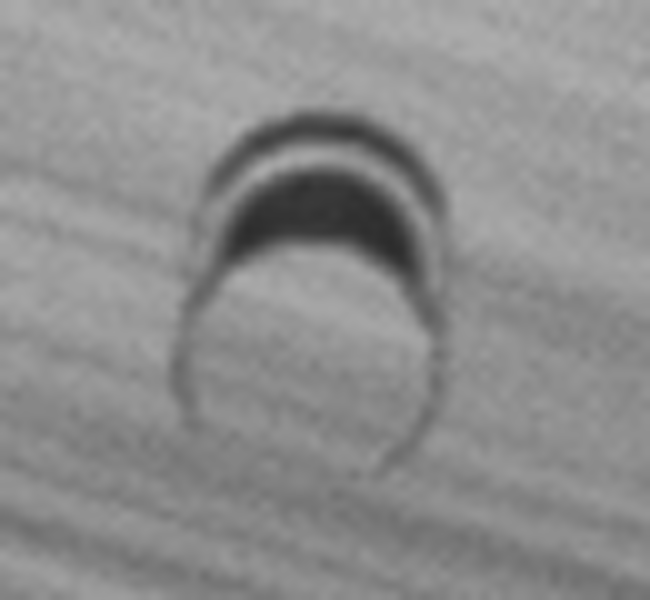

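Measured cap (311.0,186.7) and foot (312.4,173.4) put the gauge at about (0.429, 0.346), consistent with the fixed cameras. Now I'll descend and grip with the grasp point at z of about 0.048, clear of both foot and cap.

Call:
carry_out:
  targets: "0.001 0.005 -0.05 0 0 0 0;0.001 0.005 -0.1 0 0 0 0;0.001 0.005 -0.14 0 0 0 0;0.001 0.005 -0.17 0 0 0 0;0.001 0.005 -0.19 0 0 0 0;0.001 0.005 -0.202 0 0 0 0;0.001 0.005 -0.202 0 0 0 0;0.001 0.005 -0.202 0 0 0 0"

```text
time: 3.6
tcp_pos: [0.4309, 0.3454, 0.055]
orientation: [[0.953, 0.304, 0.001], [0.304, -0.953, 0.0], [0.001, 0.0, -1.0]]
contact_force: [0.2, -0.7, 1.1]
opening: 0.998
grasp_force: 0.0
```

```bash
python3 - <<'E'
from h import *
s=r.get_state();im=r.camera("wrist")[:,:,::-1].copy();cv2.imwrite("pics/w3.png",im)
print(s["tcp_pos"],proj(r.camera_model("wrist"),np.array([.429,.346,.078]),s))
E
```

```text
[0.43086444 0.34537056 0.05503626] [310.13900263 315.71242442]
```

View pics/w3.png

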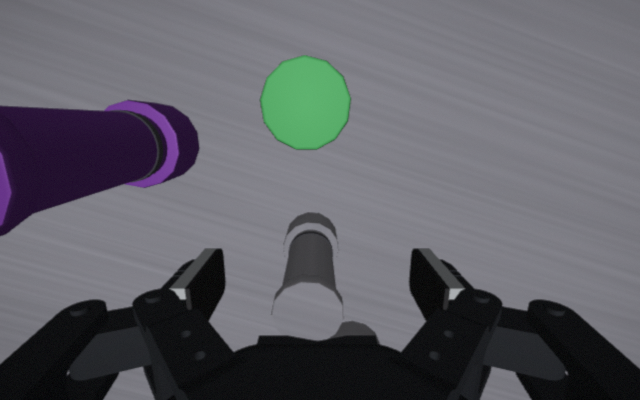

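The gauge's shaft at (311,270) stands between the jaws (223 and 412). Time to close and lift.

Call:
carry_out:
  targets: "0 0 0 0 0 0 150;0 0 0 0 0 0 255;0 0 0 0 0 0 255;0 0 0 0 0 0 255;0 0 0 0 0 0 255;0 0 0 0 0 0 255;0 0 0 0 0 0 255;0 0 0 0 0 0 255"
  grip_force: 60

```text
time: 4.45
tcp_pos: [0.4297, 0.3464, 0.0544]
orientation: [[0.952, 0.306, 0.0], [0.306, -0.952, 0.0], [0.0, -0.0, -1.0]]
contact_force: [-0.4, 1.2, 2.1]
opening: 0.249
grasp_force: 58.6
```

Call:
carry_out:
  targets: "0 0 0.02 0 0 0 255;0 0 0.06 0 0 0 255;0 0 0.1 0 0 0 255;0 0 0.1 0 0 0 255;0 0 0.1 0 0 0 255;0 0 0.1 0 0 0 255"

```text
time: 5.05
tcp_pos: [0.4289, 0.3448, 0.1526]
orientation: [[0.952, 0.305, -0.002], [0.305, -0.952, -0.002], [-0.003, 0.002, -1.0]]
contact_force: [0.7, -1.0, -3.0]
opening: 0.248
grasp_force: 59.0
```

```bash
python3 - <<'E'
from h import *
s=r.get_state();im=r.camera("wrist")[:,:,::-1].copy();cv2.imwrite("pics/w4.png",im)
m=r.camera_model("wrist");p=s["tcp_pos"];O=s["orientation"];print(p,s["contact_force"])
for x in(-.002,0.,.002): # foot underside at tcp z-.055, cap top
    print(x,proj(m,p+O@[x,0,.055],s),proj(m,p+O@[x,0,-.023],s))
c=im[170:370,210:430];cv2.imwrite("pics/w4c.png",cv2.resize(cv2.createCLAHE(4,(2,2)).apply(c.max(2)),(660,600),interpolation=2))
E
```

```text
[0.42894486 0.34482202 0.15261887] [ 0.67666258 -0.95689308 -2.99255831]
-0.002 [314.81631642 236.46305271] [313.44442266 316.87070625]
0.0 [314.81313037 233.30924288] [313.43247432 311.89555922]
0.002 [314.8099264  230.13769718] [313.42041159 306.87278442]
```

View pics/w4c.png

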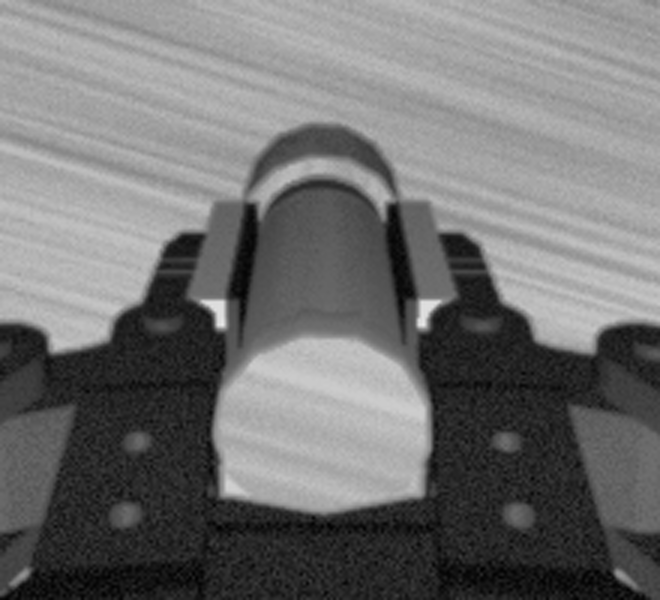

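The cap at (317.5,311) and foot at (317,~233) show the gauge upright and centred in the grip. They also reveal a wrist-camera bias of about 1.4 mm along the closing line, which I'll correct for in the pad targets. Now to pad 1.

Call:
carry_out:
  targets: "0.204 -0.359 0 0 0 0 255;0.204 -0.359 0 0 0 0 255;0.204 -0.359 0 0 0 0 255;0.204 -0.359 0 0 0 0 255;0.204 -0.359 0 0 0 0 255;0.204 -0.359 0 0 0 0 255;0.204 -0.359 0 0 0 0 255;0.204 -0.359 0 0 0 0 255;0.204 -0.359 0 0 0 0 255;0.204 -0.359 0 0 0 0 255"

```text
time: 6.1
tcp_pos: [0.6336, -0.0169, 0.1519]
orientation: [[0.954, 0.3, -0.003], [0.3, -0.954, -0.001], [-0.003, 0.0, -1.0]]
contact_force: [0.4, 0.4, -2.5]
opening: 0.248
grasp_force: 59.4
```

Call:
carry_out:
  targets: "0 0 -0.02 0 0 0 255;0 0 -0.04 0 0 0 255;0 0 -0.044 0 0 0 255;0 0 -0.044 0 0 0 255;0 0 -0.044 0 0 0 255;0 0 -0.044 0 0 0 255"

```text
time: 6.7
tcp_pos: [0.6343, -0.0124, 0.1113]
orientation: [[0.952, 0.306, 0.002], [0.306, -0.952, 0.0], [0.002, 0.0, -1.0]]
contact_force: [-0.0, 0.2, -2.3]
opening: 0.247
grasp_force: 59.4
```

```bash
python3 - <<'E'
from h import *
s=r.get_state();print(s["tcp_pos"],s["orientation"][:,2],s["contact_force"],s["qpos"])
a=r.camera("top")[:,:,::-1][100:260,290:460];b=r.camera("scene")[:,:,::-1][150:280,200:330]
cv2.imwrite("pics/t1.png",np.hstack([cv2.resize(a,(400,376),interpolation=2),cv2.resize(b,(376,376),interpolation=2)]))
E
```

```text
[ 0.6343311  -0.01235565  0.11134687] [ 1.64276986e-03  8.43320448e-05 -9.99998647e-01] [-0.03484137  0.18958891 -2.29458318] [ 14.2535371   37.37712949 -22.29275533  98.71639422  18.23070914
  47.40570329 -88.50345479]
```

View pics/t1.png

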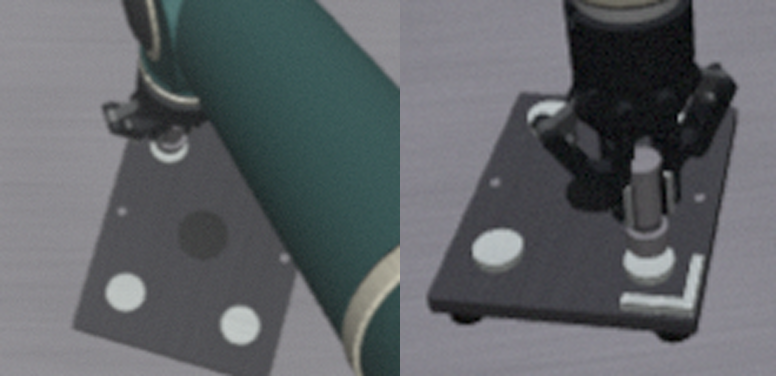

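Both views show the foot centred over pad 1, at (648,245) in the scene half with the pad at (648,262). I'll descend slowly.

Call:
carry_out:
  targets: "0 0 -0.006 0 0 0 255;0 0 -0.01 0 0 0 255;0 0 -0.012 0 0 0 255;0 0 -0.0125 0 0 0 255;0 0 -0.0125 0 0 0 255;0 0 -0.0125 0 0 0 255"

```text
time: 7.4
tcp_pos: [0.6337, -0.0129, 0.0978]
orientation: [[0.952, 0.306, -0.0], [0.306, -0.952, -0.0], [-0.0, 0.0, -1.0]]
contact_force: [-1.7, -1.1, -2.4]
opening: 0.251
grasp_force: 59.8
```

Call:
carry_out:
  targets: "0 0 -0.001 0 0 0 255;0 0 -0.001 0 0 0 255;0 0 -0.001 0 0 0 255"

```text
time: 7.7
tcp_pos: [0.6339, -0.0128, 0.0975]
orientation: [[0.952, 0.306, 0.0], [0.306, -0.952, -0.0], [0.0, 0.0, -1.0]]
contact_force: [-3.0, 0.2, 3.2]
opening: 0.247
grasp_force: 60.0
```

Call:
carry_out:
  targets: "0 0 -0.001 0 0 0 255;0 0 -0.001 0 0 0 255;0 0 -0.001 0 0 0 255;0 0 -0.001 0 0 0 255"

```text
time: 8.1
tcp_pos: [0.6339, -0.0128, 0.0974]
orientation: [[0.952, 0.306, 0.001], [0.306, -0.952, -0.001], [0.0, 0.001, -1.0]]
contact_force: [-6.4, -0.6, 10.8]
opening: 0.251
grasp_force: 60.6
```

Pad 1 gives firm contact at TCP z 0.0974, which is a low pad. Next is pad 2.

Call:
carry_out:
  targets: "0 0 0.03 0 0 0 255;-0.045 0.0125 0.03 0 0 0 255;-0.09 0.025 0.03 0 0 0 255;-0.13 0.0365 0.03 0 0 0 255;-0.144 0.0405 0.03 0 0 0 255;-0.144 0.0405 0.03 0 0 0 255;-0.144 0.0405 0.018 0 0 0 255;-0.144 0.0405 0.01 0 0 0 255;-0.144 0.0405 0.0085 0 0 0 255;-0.144 0.0405 0.0085 0 0 0 255"

```text
time: 9.1
tcp_pos: [0.4898, 0.0275, 0.1033]
orientation: [[0.952, 0.305, -0.002], [0.305, -0.952, 0.0], [-0.001, -0.001, -1.0]]
contact_force: [0.2, -0.1, -2.5]
opening: 0.247
grasp_force: 59.4
```

Call:
carry_out:
  targets: "0 0 -0.002 0 0 0 255;0 0 -0.004 0 0 0 255;0 0 -0.0055 0 0 0 255;0 0 -0.0065 0 0 0 255;0 0 -0.0065 0 0 0 255;0 0 -0.0065 0 0 0 255"

```text
time: 9.7
tcp_pos: [0.4899, 0.0276, 0.098]
orientation: [[0.952, 0.306, 0.0], [0.306, -0.952, -0.0], [0.0, 0.0, -1.0]]
contact_force: [0.3, 0.3, -3.3]
opening: 0.248
grasp_force: 59.4
```

Not in firm contact yet, so I'll press a little further.

Call:
carry_out:
  targets: "0 0 -0.001 0 0 0 255;0 0 -0.0015 0 0 0 255;0 0 -0.002 0 0 0 255;0 0 -0.002 0 0 0 255;0 0 -0.002 0 0 0 255"

```text
time: 10.2
tcp_pos: [0.49, 0.0277, 0.0973]
orientation: [[0.952, 0.306, 0.001], [0.306, -0.952, -0.001], [0.0, 0.001, -1.0]]
contact_force: [-3.5, -0.0, 13.5]
opening: 0.244
grasp_force: 60.8
```

Pad 2 is also low, with firm contact at 0.0973. Next is pad 3.

Call:
carry_out:
  targets: "0 0 0.03 0 0 0 255;-0.012 -0.042 0.03 0 0 0 255;-0.024 -0.085 0.03 0 0 0 255;-0.0295 -0.106 0.03 0 0 0 255;-0.0295 -0.106 0.03 0 0 0 255;-0.0295 -0.106 0.03 0 0 0 255;-0.0295 -0.106 0.018 0 0 0 255;-0.0295 -0.106 0.012 0 0 0 255;-0.0295 -0.106 0.011 0 0 0 255;-0.0295 -0.106 0.011 0 0 0 255"

```text
time: 11.2
tcp_pos: [0.46, -0.0776, 0.1062]
orientation: [[0.952, 0.307, -0.001], [0.307, -0.952, 0.001], [-0.001, -0.001, -1.0]]
contact_force: [1.0, -0.2, -2.8]
opening: 0.248
grasp_force: 59.6
```

Call:
carry_out:
  targets: "0 0 -0.002 0 0 0 255;0 0 -0.004 0 0 0 255;0 0 -0.005 0 0 0 255;0 0 -0.006 0 0 0 255;0 0 -0.006 0 0 0 255"

```text
time: 11.7
tcp_pos: [0.4605, -0.0783, 0.1014]
orientation: [[0.952, 0.306, 0.0], [0.306, -0.952, -0.0], [0.0, 0.0, -1.0]]
contact_force: [-1.1, 0.2, 3.7]
opening: 0.246
grasp_force: 60.3
```

Call:
carry_out:
  targets: "0 0 -0.001 0 0 0 255;0 0 -0.001 0 0 0 255;0 0 -0.001 0 0 0 255"

```text
time: 12.0
tcp_pos: [0.4606, -0.0782, 0.1013]
orientation: [[0.952, 0.306, 0.001], [0.306, -0.952, -0.001], [0.0, 0.001, -1.0]]
contact_force: [-3.9, 1.1, 16.2]
opening: 0.245
grasp_force: 61.4
```

Call:
carry_out:
  targets: "0 0 0.026 0 0 0 255;0.045 -0.0125 0.026 0 0 0 255;0.09 -0.025 0.026 0 0 0 255;0.13 -0.036 0.026 0 0 0 255;0.1445 -0.0405 0.026 0 0 0 255;0.1445 -0.0405 0.026 0 0 0 255;0.1445 -0.0405 0.014 0 0 0 255;0.1445 -0.0405 0.007 0 0 0 255;0.1445 -0.0405 0.0045 0 0 0 255;0.1445 -0.0405 0.0045 0 0 0 255"

```text
time: 13.0
tcp_pos: [0.6036, -0.1186, 0.1035]
orientation: [[0.952, 0.306, -0.002], [0.306, -0.952, 0.0], [-0.002, -0.001, -1.0]]
contact_force: [-0.5, 0.0, -3.1]
opening: 0.243
grasp_force: 59.5
```

Call:
carry_out:
  targets: "0 0 -0.002 0 0 0 255;0 0 -0.004 0 0 0 255;0 0 -0.006 0 0 0 255;0 0 -0.007 0 0 0 255;0 0 -0.008 0 0 0 255;0 0 -0.008 0 0 0 255;0 0 -0.008 0 0 0 255"

```text
time: 13.7
tcp_pos: [0.605, -0.1188, 0.0974]
orientation: [[0.952, 0.306, 0.0], [0.306, -0.952, -0.0], [0.0, 0.001, -1.0]]
contact_force: [-2.7, 0.6, 4.9]
opening: 0.246
grasp_force: 60.4
```

Pad 4 is low, so pad 3 is the highest. I'll confirm with a little more press, then return to pad 3.

Call:
carry_out:
  targets: "0 0 -0.001 0 0 0 255;0 0 -0.001 0 0 0 255;0 0 -0.001 0 0 0 255"

```text
time: 14.0
tcp_pos: [0.6051, -0.1188, 0.0974]
orientation: [[0.952, 0.306, 0.001], [0.306, -0.952, -0.001], [0.0, 0.001, -1.0]]
contact_force: [-5.0, 0.3, 12.2]
opening: 0.246
grasp_force: 60.9
```

Call:
carry_out:
  targets: "0 0 0.03 0 0 0 255;-0.045 0.0125 0.03 0 0 0 255;-0.09 0.025 0.03 0 0 0 255;-0.13 0.036 0.03 0 0 0 255;-0.1445 0.0405 0.03 0 0 0 255;-0.1445 0.0405 0.03 0 0 0 255;-0.1445 0.0405 0.018 0 0 0 255;-0.1445 0.0405 0.012 0 0 0 255;-0.1445 0.0405 0.012 0 0 0 255;-0.1445 0.0405 0.012 0 0 0 255"

```text
time: 15.0
tcp_pos: [0.4606, -0.0783, 0.1067]
orientation: [[0.952, 0.306, -0.001], [0.306, -0.952, 0.001], [-0.001, -0.001, -1.0]]
contact_force: [0.4, -0.1, -3.6]
opening: 0.244
grasp_force: 59.6
```

```bash
python3 - <<'E'
from h import *
s=r.get_state();print(s["tcp_pos"],s["orientation"][:,2],s["contact_force"])
a=r.camera("top")[:,:,::-1][190:290,340:450];b=r.camera("scene")[:,:,::-1][130:230,210:310]
cv2.imwrite("pics/t3.png",np.hstack([cv2.resize(a,(400,364),interpolation=2),cv2.resize(b,(364,364),interpolation=2)]))
E
```

```text
[ 0.46063236 -0.07832392  0.10666929] [-7.92842912e-04  5.69581352e-04 -9.99999523e-01] [ 0.37775778 -0.0840254  -3.63734098]
```

View pics/t3.png

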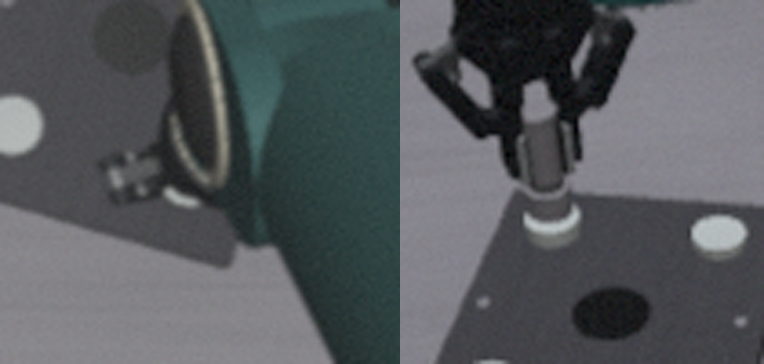

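The foot is centred over pad 3, with the pad's rim showing evenly about column 550. I'll set it down lightly, ease the grip, release and lift clear.

Call:
carry_out:
  targets: "0 0 -0.003 0 0 0 255;0 0 -0.005 0 0 0 255;0 0 -0.006 0 0 0 255;0 0 -0.0065 0 0 0 255;0 0 -0.0065 0 0 0 255;0 0 -0.0065 0 0 0 255"

```text
time: 15.7
tcp_pos: [0.4605, -0.0784, 0.1014]
orientation: [[0.952, 0.306, 0.0], [0.306, -0.952, -0.0], [0.0, 0.001, -1.0]]
contact_force: [-2.3, 0.9, 5.3]
opening: 0.243
grasp_force: 60.2
```

Call:
carry_out:
  targets: "0 0 0 0 0 0 255;0 0 0 0 0 0 255;0 0 0 0 0 0 255;0 0 0 0 0 0 150;0 0 0 0 0 0 120;0 0 0 0 0 0 60;0 0 0 0 0 0 0;0 0 0 0 0 0 0;0 0 0 0 0 0 0;0 0 0 0 0 0 0"
  grip_force: 20

```text
time: 16.7
tcp_pos: [0.4603, -0.0784, 0.1008]
orientation: [[0.952, 0.306, 0.0], [0.306, -0.952, -0.0], [0.0, 0.0, -1.0]]
contact_force: [0.1, 1.1, 0.1]
opening: 0.999
grasp_force: 0.0
```

Call:
carry_out:
  targets: "0 0 0.02 0 0 0 0;0 0 0.05 0 0 0 0;0 0 0.08 0 0 0 0;0 0 0.11 0 0 0 0;0 0 0.14 0 0 0 0;0 0 0.15 0 0 0 0;0 0 0.15 0 0 0 0;0 0 0.15 0 0 0 0"

```text
time: 17.5
tcp_pos: [0.4595, -0.0785, 0.2498]
orientation: [[0.952, 0.306, -0.002], [0.306, -0.952, 0.0], [-0.001, -0.001, -1.0]]
contact_force: [0.2, 0.9, -0.8]
opening: 1.001
grasp_force: 0.0
```

```bash
python3 - <<'E'
from h import *
s=r.get_state();a=r.camera("wrist")[:,:,::-1];b=r.camera("scene")[:,:,::-1]
print(s["time"],s["tcp_pos"])
cv2.imwrite("pics/f.png",np.hstack([cv2.resize(a[100:300,220:420],(400,400),interpolation=2),cv2.resize(b[120:270,200:350],(400,400),interpolation=2)]))
m=r.camera_model("wrist")
for h in(.047,.125):
    p=np.array([.4603,-.0784,h])+[.0004,-.0013,0];print((proj(m,p,s)-[220,100])*2)
E
```

```text
17.5 [ 0.45954938 -0.07847082  0.24979939]
[194.4466811  166.23527422]
[194.60088507 203.97244831]
```

View pics/f.png

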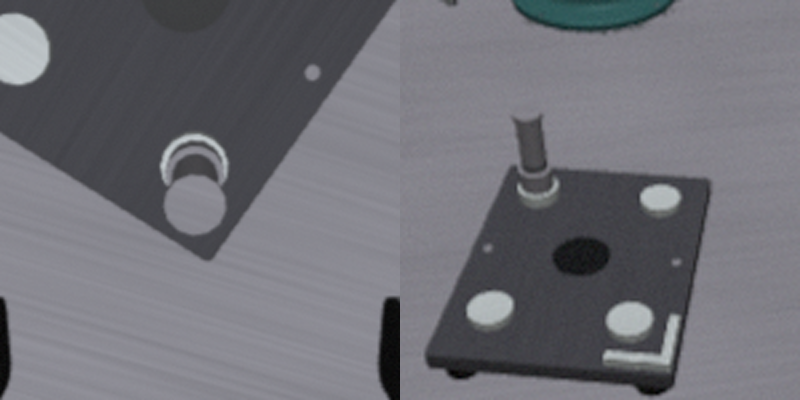

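The gauge stands upright and centred on pad 3 (pad rim even about (194,166), cap at (195,204) as predicted), and the robot is clear of it. Handing in.

```bash
python3 -c "
from cell import r
print(r.sign_off())"
```

```text
the job is handed in; nothing more can be done
None
```

I touched all four pads in the order asked, found pad 3 (near right) about 4 mm higher than the others, and left the gauge standing alone in the middle of it; the job was handed in at about 17.6 s, and the sign-off returned no verdict.

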